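# Put the washed beakers and cups away in nests

## Robot

A 6-joint arm with a two-finger parallel gripper is mounted at the origin on the work surface. World frame = base frame: x ahead of the robot, y to its left, z up, the work surface at z = 0. Lengths are in m, angles in rad, forces in N, time in s.
With the tool pointing down it reaches from about 0.3 to 0.875 m from the base axis. Payload 6.4 kg.
Tool frame: the origin (TCP) lies midway between the tips of the shut fingers; the grasp point (between the pads) lies 19 mm behind it; z points along the fingers, y is the line along which they close (so a half turn about z gives the same grasp; the last joint's range is limited). The gripper opens to 85 mm and grips with 20 to 120 N. Pads are 22 mm wide; open, the fingers measure 114 mm over their backs; the gripper's body (76 mm by 85 mm) begins 54 mm behind the grasp point. The pads swing forward as they close: fully open they stand 13 mm farther back than shut.
Start: joints at [-1.323, 0.181, 1.607, -0, 1.354, -0.206], TCP at [0.252, -0.517, 0.231] pointing down, gripper open.
Joint ranges: [-2.99, 2.99], [-0.89, 2.07], [0.3, 2.58], [-1.14, 4.28], [0, 2.63], [-3.12, 3.12]. Speed limits (rad/s): [2.57, 2.57, 3.01, 3.14, 3.14, 3.14].

## Interface

Orientations are given as a unit quaternion [w, x, y, z].
In Python, from bench import ctrl gives the robot as it stands.
- The arm moves only by the tool drive_tool, never from a script. Its argument "plan" is a list that holds one entry, the list of rows, each a list of 4 numbers: the shift along the tool's x, y, z scaled (see below), then the turn about the tool's z scaled (see below). In form: [[[x, y, z, roll], ...]]. A call has 1 to 12 rows; each row is the pose to reach, as a shift and turn from the pose commanded when the call began, along the tool's axes at that moment, turning the shorter way round; what a row does not reach only later rows make up. The controller multiplies each number of a shift by 400 mm and each number of a turn by 180 degrees. A row lasts 1/12 s, in which the tool goes at most 41.7 mm and 7.16 degrees, less where a joint would pass 70% of its speed; a pose out of reach is approached as far as the arm can. A call with a number of a shift or a turn outside -1 to 1 is refused whole. A call with a gripper value outside its range is refused whole. "jaw" is the closure, from 0 (fully open) to 1 (shut), set as the call begins (left out, the last holds). The fingers move at their own pace and stop on an object; the grip force is fixed at half the most. Time passes only in rows, so rows that repeat a pose let the fingers close. It gives the time, the measured TCP pose, the force, the opening and the grip force at its end, in the units of the state.
- ctrl.get_obs(): the state, without advancing time (a new reading comes with each control period).
- ctrl.camera(name): name is "scene" or "top"; returns (picture, depth): 480x640x3 uint8, red, green, blue; 480x640 float32, m along the optical axis (not along the pixel's ray), 0 where there is no reading.
- ctrl.camera_info(name): a dict with "camera_matrix" (3x3 intrinsics, pixels), "R" (3x3) and "t" (3): a world point X has camera coordinates R X + t. Camera axes: x right, y down, z forward; pixel columns grow to the right and rows downward; lengths in m; the calibration is good to about 2 mm. A picture is of the moment at which its call begins. camera_info takes no time and is no camera call.
- ctrl.hand_in(): hands the job in; it is judged then, once.
The state is a dict: "time_s": time; "q": joint angles; "dq": joint speeds; "joint_efforts": joint torques, N m; "eef_pos": TCP position; "eef_rot": TCP orientation; "wrist_force": force on the tool from outside, world axes, zero at the start; "torque": the same for the moment, N m; "opening": opening from 0.0 (shut) to 1.0 (fully open); "grasp_force": force on a finger pad.
Only numpy, scipy, OpenCV 4.12 (cv2) and the standard library are available. Lean on these libraries where they do the work, as an engineer would, in place of code of your own. Each camera call takes 0.05 s, during which the arm holds its last target. There are 200 camera calls.

## Task

The washed ware has dried: put it away mouth down, as it stands now, nested against dust. In the middle of the square cork mat stand the smallest white beaker, lower the middle one over it and the largest over both; in the middle of the round cork mat stand the smaller copper cup and lower the larger cup over it. Every piece must end standing flat on its mat, and the amber jar and the blue box are to be left where they are.

Things in the scene. Friction and masses are not known exactly. Their poses are not given: they have to be found in the camera images.
- beaker_small: Smallest of three white plastic beakers, 30 mm outside diameter, 50 mm tall, straight sides, wall 2.2 mm, closed end 3 mm thick. It stands mouth down on the bench: origin at the centre of its open rim (underside), z up to the closed end. The small spout (4 mm out) by the rim is of no account.
- beaker_medium: Middle one of three white plastic beakers, 46 mm outside diameter, 70 mm tall, straight sides, wall 2.3 mm, closed end 3 mm thick. It stands mouth down on the bench: origin at the centre of its open rim (underside), z up to the closed end. The small spout (4 mm out) by the rim is of no account. Inside diameter 41.4 mm, inside height 67 mm.
- beaker_large: Largest of three white plastic beakers, 64 mm outside diameter, 92 mm tall, straight sides, wall 2.5 mm, closed end 3 mm thick. It stands mouth down on the bench: origin at the centre of its open rim (underside), z up to the closed end. The small spout (4 mm out) by the rim is of no account. Inside diameter 59 mm, inside height 89 mm.
- cup_small: Smaller of two squat bare copper calorimeter cups, 44 mm outside diameter, 38 mm tall, straight sides, wall 2 mm, closed end 3 mm thick. It stands mouth down on the bench: origin at the centre of its open rim (underside), z up to the closed end.
- cup_large: Larger of two squat bare copper calorimeter cups, 62 mm outside diameter, 50 mm tall, straight sides, wall 2 mm, closed end 3 mm thick. It stands mouth down on the bench: origin at the centre of its open rim (underside), z up to the closed end. Inside diameter 58 mm, inside height 47 mm.
- square_mat: Square cork mat, 120 x 120 x 4 mm, fixed to the bench. Origin at the centre of its underside, so its top is 4 mm above the origin; x and y along its sides.
- round_mat: Round cork mat, 120 mm diameter, 4 mm thick, fixed to the bench. Origin at the centre of its underside, so its top is 4 mm above the origin.
- jar: Bystander: amber glass jar with green cap, 54 mm diameter, 80 mm tall, upright. Origin at the centre of its underside.
- cuvette_box: Bystander: low closed blue box with a white band, 50 x 90 x 30 mm (x, y, z). Origin at the centre of its underside.

How it is judged:
By the outcome, as a careful person would: the job done as asked, in the order asked, and still so for the second after the job is handed in, with the robot touching nothing.
It also fails if it takes over 141 s, if anything falls off the work surface, if the arm or the gripper's body presses on something with over 40 N, if the wrist force passes 120 N, or if a joint passes its speed limit or range.

## Working session

There is one attempt and no reset: what is moved stays moved. The work goes in short steps, Python scripts to look and compute and a tool call to move; the robot and the scene stay as the last step left them, time stands still between calls to the robot, and variables do not carry over. Pictures are saved under pics/ and viewed, at most 14 in all, crops included, and the job is handed in when it is done.

Besides the shell and the picture viewer there is one more tool, called as name([rows], argument=value, ...), one row to a line, values as JSON. drive_tool: Moves the arm, as the interface text tells. Its arguments: {"type":"object","properties":{"plan":{"type":"array"},"jaw":{"type":"number"}},"required":["plan"]}

```bash
ls; mkdir -p pics; python3 - <<'E'
from bench import ctrl
import cv2,numpy as np
np.set_printoptions(precision=4,suppress=True)
o=ctrl.get_obs();print(o)
for n in("scene","top"):
    p,d=ctrl.camera(n);cv2.imwrite(f"pics/{n}0.png",p[...,::-1]);np.save(f"pics/{n}0.npy",d);i=ctrl.camera_info(n);print(i)
E
```

```text
pics
{'time_s': 0.0, 'q': array([-1.3233,  0.1816,  1.608 ,  0.    ,  1.3538, -0.2063]), 'dq': array([-0.0005,  0.0029, -0.0017,  0.0004, -0.    ,  0.0005]), 'joint_efforts': array([ -0.0021, -44.4882, -35.1337,  -0.0005,   0.0091,   0.    ]), 'eef_pos': array([ 0.252 , -0.5162,  0.2304]), 'eef_rot': array([-0.0009,  0.9744,  0.225 , -0.    ]), 'wrist_force': array([-0.0547,  1.0022,  0.7467]), 'torque': array([ 0.0176, -0.0129,  0.0757]), 'grasp_force': 0.0, 'opening': 1.0023353585643473}
{'camera_matrix': array([[436.2735,   0.    , 316.7436],
       [  0.    , 436.2735, 241.3751],
       [  0.    ,   0.    ,   1.    ]]), 'R': array([[-0.6363,  0.7714,  0.0023],
       [ 0.6208,  0.5138, -0.5921],
       [-0.4579, -0.3753, -0.8059]]), 't': array([ 0.3398, -0.2988,  1.09  ])}
{'camera_matrix': array([[571.2862,   0.    , 322.7618],
       [  0.    , 571.2862, 240.3375],
       [  0.    ,   0.    ,   1.    ]]), 'R': array([[-0.0045, -1.    ,  0.0069],
       [-0.9952,  0.0038, -0.0982],
       [ 0.0982, -0.0073, -0.9951]]), 't': array([-0.0132,  0.5032,  1.3399])}
```

View pics/scene0.png

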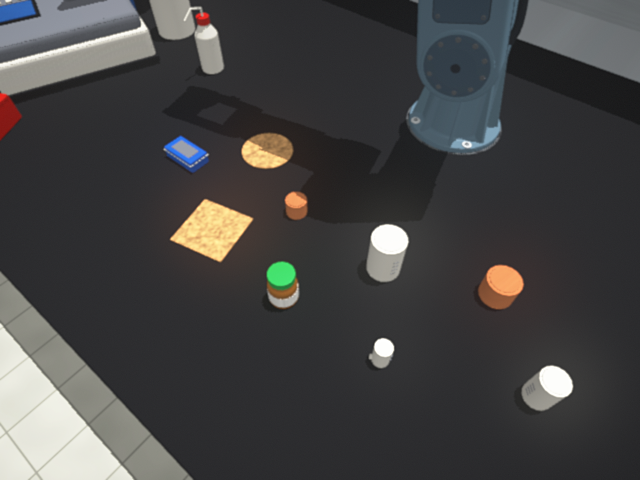

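View pics/top0.png

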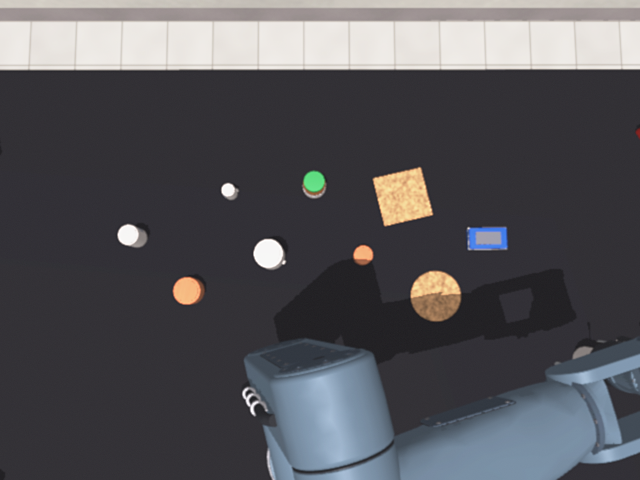

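The scene picture shows everything standing clear. In the top picture I read: small beaker (229,190), medium (131,235), large (268,253), cup_small (363,255), cup_large (188,290), square mat (403,197), round mat (436,296), jar (314,182), box (487,238).

```bash
cat > h.py <<'E'
import cv2,numpy as np
from bench import ctrl
np.set_printoptions(precision=4,suppress=True)
def cloud(n,d):
    i=ctrl.camera_info(n);K=i["camera_matrix"];v,u=np.mgrid[:480,:640]
    c=np.stack([(u-K[0,2])/K[0,0]*d,(v-K[1,2])/K[1,1]*d,d],-1)
    return (c-i["t"])@i["R"]
def px(n,X):
    i=ctrl.camera_info(n);c=i["R"]@np.array(X)+i["t"];p=i["camera_matrix"]@c;return p[:2]/p[2]
def top_disc(n,d,guess,h,dia,tol=.006):
    W=cloud(n,d);m=(d>0)&(abs(W[...,2]-h)<tol)&(np.hypot(W[...,0]-guess[0],W[...,1]-guess[1])<dia*.9)
    P=W[m]
    if len(P)<8:return None
    (cx,cy),r=cv2.minEnclosingCircle(P[:,:2].astype(np.float32))
    return np.array([*P.mean(0),cx,cy,2*r,len(P)])
E
cat > m.py <<'E'
from h import *
D={n:np.load(f"pics/{n}0.npy") for n in("scene","top")}
W=cloud("top",D["top"])
for k,(u,v,h,dia) in dict(bs=(229,190,.05,.03),bm=(131,235,.07,.046),bl=(268,253,.092,.064),cs=(363,255,.038,.044),cl=(188,290,.05,.062),jar=(314,182,.08,.054)).items():
    g=W[v,u]
    print(k,g)
    for n in D: print("  ",n,top_disc(n,D[n],g,h,dia))
P={n:cv2.imread(f"pics/{n}0.png") for n in D}
for k,pt in dict(sq=dict(top=(403,197),scene=(213,230)),rd=dict(top=(436,296),scene=(267,150))).items():
    for n in D:
        hsv=cv2.cvtColor(P[n],cv2.COLOR_BGR2HSV)
        m=((hsv[...,1]>60)&(hsv[...,2]>60)&(hsv[...,0]<35)).astype(np.uint8)
        m=cv2.morphologyEx(m,cv2.MORPH_CLOSE,np.ones((5,5)))
        _,l=cv2.connectedComponents(m);mm=l==l[pt[n][1],pt[n][0]]
        Q=cloud(n,D[n])[mm];Q=Q[abs(Q[:,2]-.004)<.02]
        r=cv2.minAreaRect(Q[:,:2].astype(np.float32))
        print(k,n,len(Q),Q.mean(0),np.median(Q[:,2]),r,cv2.minEnclosingCircle(Q[:,:2].astype(np.float32)))
E
python3 m.py
```

```text
bs [0.6211 0.206  0.0494]
   scene [  0.624    0.2095   0.0487   0.6233   0.2099   0.0308 278.    ]
   top [  0.621    0.2089   0.0509   0.6209   0.2096   0.0298 118.    ]
bm [0.5126 0.4269 0.0711]
   scene [  0.5164   0.434    0.0688   0.5146   0.4344   0.0478 815.    ]
   top [  0.5136   0.4338   0.0715   0.514    0.4344   0.0479 293.    ]
bl [0.468  0.1092 0.0936]
   scene [  0.4715   0.1106   0.0907   0.4694   0.1096   0.0649 880.    ]
   top [  0.4673   0.1104   0.0934   0.468    0.1098   0.0644 584.    ]
cs [ 0.4665 -0.1098  0.0405]
   scene [  0.4706  -0.1085   0.0365   0.4688  -0.1095   0.046  295.    ]
   top [  0.467   -0.1087   0.0392   0.4669  -0.1093   0.0438 256.    ]
cl [0.386  0.2991 0.046 ]
   scene [  0.3883   0.3018   0.049    0.3861   0.3009   0.0647 880.    ]
   top [  0.3846   0.3013   0.0517   0.3849   0.3018   0.0624 532.    ]
jar [0.6334 0.0048 0.08  ]
   scene [  0.6383   0.0068   0.078    0.6368   0.0058   0.05   560.    ]
   top [  0.6349   0.0061   0.0807   0.6353   0.0064   0.0484 327.    ]
sq scene 3615 [ 0.6075 -0.2043  0.0011] 0.001541596018858994 ((0
[... 171 characters left out ...]
sq top 2599 [ 0.613  -0.2105  0.0045] 0.004553060730958393 ((0.6142049431800842, -0.21114197373390198), (0.1267310082912445, 0.12809911370277405), 12.938241958618164) ((0.613187849521637, -0.21083374321460724), 0.08670749515295029)
rd scene 1555 [ 0.3736 -0.2841  0.0018] 0.0020506791889204007 ((0.3701522946357727, -0.2876174747943878), (0.1289108842611313, 0.12435021996498108), 73.81209564208984) ((0.36902716755867004, -0.2882028818130493), 0.06611595302820206)
rd top 2099 [ 0.3708 -0.2855  0.0047] 0.0047029014587126675 ((0.37136349081993103, -0.28579041361808777), (0.12387304753065109, 0.12332065403461456), 68.81281280517578) ((0.37078940868377686, -0.28685107827186584), 0.0634591355919838)
```

```bash
cat >> h.py <<'E'
from scipy.spatial.transform import Rotation as Ro
def go(*pts,yaw=0):
    o=ctrl.get_obs();w,x,y,z=o["eef_rot"];R=Ro.from_quat([x,y,z,w]).as_matrix()
    print("at",o["eef_pos"],"t",o["time_s"],"open",o["opening"]*85,"F",o["wrist_force"],"j",o["q"][[0,5]],"xaxis",R[:,0])
    for p in pts: print(p,"->",R.T@(np.array(p)-o["eef_pos"])/.4)
E
python3 -c "
from h import *
go((.44,-.15,.25),(.622,.2095,.16),(.622,.2095,.018))"
```

```text
at [ 0.252  -0.5163  0.2305] t 0.1 open 84.92151007052921 F [-0.3929  0.01    0.6472] j [-1.3233 -0.2063] xaxis [0.8988 0.4384 0.0003]
(0.44, -0.15, 0.25) -> [ 0.824  -0.6171 -0.0476]
(0.622, 0.2095, 0.16) -> [ 1.6269 -1.2251  0.1787]
(0.622, 0.2095, 0.018) -> [ 1.6267 -1.2245  0.5337]
```

drive_tool([
  [[0.824,-0.617,-0.048,0],[0.824,-0.617,-0.048,0],[0.824,-0.617,-0.048,0],[0.824,-0.617,-0.048,0],[0.824,-0.617,-0.048,0],[0.824,-0.617,-0.048,0],[0.824,-0.617,-0.048,0],[0.824,-0.617,-0.048,0],[0.824,-0.617,-0.048,0],[0.824,-0.617,-0.048,0],[0.824,-0.617,-0.048,0]],
], jaw=0)

```text
time_s: 1.02
eef_pos: [0.442, -0.1449, 0.2507]
eef_rot: [-0.001, 0.974, 0.228, 0.001]
wrist_force: [-0.7, -0.7, -0.0]
opening: 1.0
grasp_force: 0.0
```

drive_tool([
  [[0.803,-0.608,0.226,0],[0.803,-0.608,0.226,0],[0.803,-0.608,0.226,0],[0.803,-0.608,0.226,0],[0.803,-0.608,0.226,0],[0.803,-0.608,0.226,0],[0.803,-0.608,0.226,0],[0.803,-0.608,0.226,0],[0.803,-0.608,0.226,0],[0.803,-0.608,0.226,0],[0.803,-0.608,0.226,0],[0.803,-0.608,0.226,0]],
])

```text
time_s: 2.02
eef_pos: [0.6215, 0.2101, 0.1578]
eef_rot: [-0.0, 0.974, 0.226, -0.002]
wrist_force: [0.2, 0.2, -0.3]
opening: 1.003
grasp_force: 0.0
```

```bash
python3 -c "
from h import *
go((.622,.2095,.12),(.622,.2095,.018))"
```

```text
at [0.6215 0.2101 0.1578] t 2.0167 open 85.21650548923766 F [ 0.1764  0.1557 -0.3193] j [0.1456 1.2598] xaxis [ 0.8975  0.441  -0.0034]
(0.622, 0.2095, 0.12) -> [0.0007 0.002  0.0944]
(0.622, 0.2095, 0.018) -> [0.0016 0.0022 0.3494]
```

drive_tool([
  [[0.001,0.002,0.09,0],[0.001,0.002,0.18,0],[0.001,0.002,0.26,0],[0.001,0.002,0.32,0],[0.001,0.002,0.35,0],[0.001,0.002,0.35,0],[0.001,0.002,0.35,0]],
])

```text
time_s: 2.6
eef_pos: [0.6232, 0.2074, 0.0207]
eef_rot: [0.0, 0.974, 0.224, -0.0]
wrist_force: [1.1, -0.8, 1.4]
opening: 0.999
grasp_force: 0.0
```

drive_tool([
  [[0,0,0,0],[0,0,0,0],[0,0,0,0],[0,0,0,0],[0,0,0,0],[0,0,0,0],[0,0,0,0],[0,0,0,0],[0,0,0,0],[0,0,0,0],[0,0,0,0],[0,0,0,0]],
], jaw=1)

```text
time_s: 3.6
eef_pos: [0.6237, 0.2086, 0.0214]
eef_rot: [0.0, 0.974, 0.225, 0.001]
wrist_force: [-1.1, -0.2, 7.1]
opening: 0.326
grasp_force: 59.2
```

```bash
python3 -c "
from h import *
go((.622,.2095,.18),(.52,-.05,.19),(.6125,-.21,.1))
p,d=ctrl.camera('scene');cv2.imwrite('pics/s1.png',cv2.resize(p[270:420,300:460,::-1],None,fx=4,fy=4))"
```

```text
at [0.6237 0.2086 0.0214] t 3.6 open 27.69346612288182 F [-1.0932 -0.1968  7.0742] j [0.1426 1.2595] xaxis [0.8987 0.4385 0.0017]
(0.622, 0.2095, 0.18) -> [-0.0022 -0.0038 -0.3965]
(0.52, -0.05, 0.19) -> [-0.5158  0.4674 -0.422 ]
(0.6125, -0.21, 0.1) -> [-0.4838  0.9282 -0.1967]
```

View pics/s1.png

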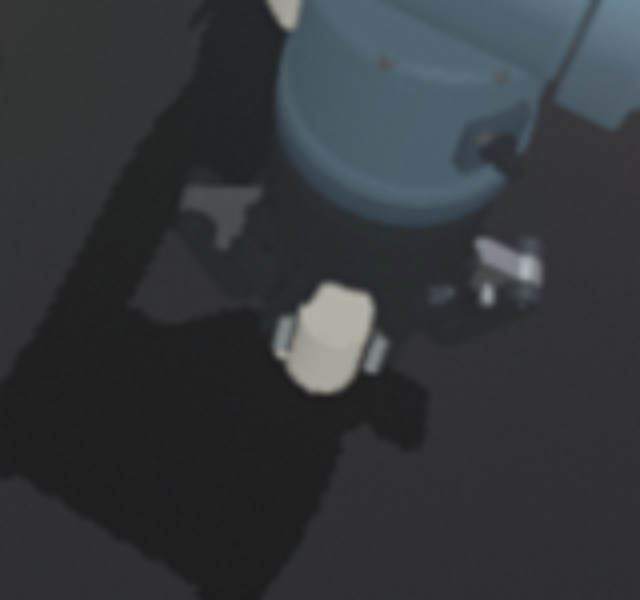

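The crop shows the small beaker (about (330,340)) upright between both pads.

drive_tool([
  [[0,0,-0.05,0],[0,0,-0.14,0],[0,0,-0.24,0],[0,0,-0.33,0],[0,0,-0.4,0],[-0.08,0.08,-0.4,0],[-0.16,0.16,-0.4,0],[-0.22,0.24,-0.4,0],[-0.27,0.32,-0.4,0],[-0.32,0.4,-0.4,0],[-0.36,0.48,-0.4,0],[-0.4,0.56,-0.4,0]],
])

```text
time_s: 4.65
eef_pos: [0.5767, -0.0648, 0.1803]
eef_rot: [0.0, 0.974, 0.225, 0.0]
wrist_force: [1.3, -0.2, -0.1]
opening: 0.329
grasp_force: 59.1
```

drive_tool([
  [[-0.02,0.09,0,0],[-0.04,0.18,0,0],[-0.06,0.27,0,0],[-0.08,0.34,0,0],[-0.084,0.368,0,0],[-0.084,0.368,0.1,0],[-0.084,0.368,0.2,0],[-0.084,0.368,0.25,0],[-0.084,0.368,0.25,0],[-0.084,0.368,0.25,0],[-0.084,0.368,0.25,0]],
])

```text
time_s: 5.57
eef_pos: [0.6129, -0.2103, 0.0821]
eef_rot: [0.001, 0.974, 0.225, 0.001]
wrist_force: [1.1, -0.2, 0.2]
opening: 0.327
grasp_force: 59.1
```

```bash
python3 -c "
from h import *
go((.6125,-.21,.1),(.6125,-.21,.0265))"
```

```text
at [ 0.6129 -0.2103  0.0821] t 5.5667 open 27.82492069130807 F [ 1.1389 -0.2193  0.1756] j [-0.5134  0.603 ] xaxis [0.8985 0.4389 0.0016]
(0.6125, -0.21, 0.1) -> [-0.0005 -0.0011 -0.0449]
(0.6125, -0.21, 0.0265) -> [-0.0008 -0.0015  0.1389]
```

drive_tool([
  [[0.002,-0.001,0.06,0],[0.002,-0.001,0.1,0],[0.002,-0.001,0.125,0],[0.002,-0.001,0.138,0],[0.002,-0.001,0.14,0],[0.002,-0.001,0.14,0],[0.002,-0.001,0.14,0]],
])

```text
time_s: 6.15
eef_pos: [0.6132, -0.2099, 0.0256]
eef_rot: [0.001, 0.974, 0.225, 0.001]
wrist_force: [0.5, 0.3, -0.8]
opening: 0.326
grasp_force: 59.1
```

```bash
python3 -c "
from h import *
go((.6125,-.21,.0265))"
```

```text
at [ 0.6132 -0.2099  0.0256] t 6.15 open 27.744149364169083 F [ 0.4799  0.3473 -0.7805] j [-0.5126  0.6043] xaxis [0.8987 0.4385 0.0013]
(0.6125, -0.21, 0.0265) -> [-0.0016 -0.0005 -0.0023]
```

drive_tool([
  [[0,0,0.002,0],[0,0,0.003,0],[0,0,0.003,0]],
])

```text
time_s: 6.4
eef_pos: [0.6132, -0.2099, 0.0254]
eef_rot: [0.001, 0.974, 0.225, 0.001]
wrist_force: [-3.2, 2.1, 10.4]
opening: 0.326
grasp_force: 60.3
```

drive_tool([
  [[0,0,0,0],[0,0,0,0],[0,0,0,0],[0,0,0,0],[0,0,0,0],[0,0,0,0],[0,0,-0.08,0],[0,0,-0.18,0],[0,0,-0.28,0],[0,0,-0.38,0],[0,0,-0.45,0],[0,0,-0.45,0]],
], jaw=0)

```text
time_s: 7.4
eef_pos: [0.6159, -0.2113, 0.2116]
eef_rot: [0.004, 0.974, 0.225, 0.005]
wrist_force: [-0.0, -0.7, 1.2]
opening: 1.0
grasp_force: 0.0
```

```bash
python3 -c "
from h import *
go((.54,.1,.2),(.514,.434,.15))"
```

```text
at [ 0.6159 -0.2113  0.2116] t 7.4 open 84.96176841987331 F [-0.0323 -0.7244  1.2361] j [-0.5125  0.6043] xaxis [0.8986 0.4386 0.0076]
(0.54, 0.1, 0.2) -> [ 0.1707 -0.783   0.0218]
(0.514, 0.434, 0.15) -> [ 0.4776 -1.5632  0.1406]
```

drive_tool([
  [[0.17,-0.783,0.02,0],[0.17,-0.783,0.02,0],[0.17,-0.783,0.02,0],[0.17,-0.783,0.02,0],[0.17,-0.783,0.02,0],[0.17,-0.783,0.02,0],[0.17,-0.783,0.02,0],[0.17,-0.783,0.02,0],[0.17,-0.783,0.02,0],[0.17,-0.783,0.02,0]],
])

```text
time_s: 8.23
eef_pos: [0.5353, 0.1033, 0.1944]
eef_rot: [0.0, 0.974, 0.227, -0.0]
wrist_force: [0.0, 0.1, 0.3]
opening: 0.997
grasp_force: 0.0
```

drive_tool([
  [[0.307,-0.78,0.12,0],[0.307,-0.78,0.12,0],[0.307,-0.78,0.12,0],[0.307,-0.78,0.12,0],[0.307,-0.78,0.12,0],[0.307,-0.78,0.12,0],[0.307,-0.78,0.12,0],[0.307,-0.78,0.12,0],[0.307,-0.78,0.12,0],[0.307,-0.78,0.12,0],[0.307,-0.78,0.12,0]],
])

```text
time_s: 9.15
eef_pos: [0.5102, 0.4349, 0.146]
eef_rot: [0.001, 0.974, 0.225, -0.0]
wrist_force: [0.2, -0.4, -0.2]
opening: 1.001
grasp_force: 0.0
```

```bash
python3 -c "
from h import *
go((.514,.434,.03))
# small beaker check
g=(.6125,-.21)
for n in('top','scene'):
    p,d=ctrl.camera(n);cv2.imwrite(f'pics/{n}2.png',p[...,::-1]);print(n,top_disc(n,d,g,.054,.03))"
```

```text
at [0.5102 0.4349 0.146 ] t 9.15 open 85.10718160883063 F [ 0.1821 -0.3621 -0.2226] j [0.5296 1.6472] xaxis [ 0.8989  0.4381 -0.0012]
(0.514, 0.434, 0.03) -> [0.0078 0.0059 0.2901]
top [  0.6105  -0.208    0.0553   0.6111  -0.2083   0.0305 121.    ]
scene [  0.6142  -0.2074   0.0522   0.6132  -0.2092   0.0329 158.    ]
```

drive_tool([
  [[0.008,0.006,0.06,0],[0.008,0.006,0.14,0],[0.008,0.006,0.22,0],[0.008,0.006,0.27,0],[0.008,0.006,0.29,0],[0.008,0.006,0.29,0],[0.008,0.006,0.29,0]],
])

```text
time_s: 9.83
eef_pos: [0.5147, 0.4347, 0.032]
eef_rot: [-0.0, 0.975, 0.224, 0.0]
wrist_force: [0.3, -0.2, 0.1]
opening: 1.006
grasp_force: 0.0
```

drive_tool([
  [[0,0,0,0],[0,0,0,0],[0,0,0,0],[0,0,0,0],[0,0,0,0],[0,0,0,0],[0,0,0,0],[0,0,0,0],[0,0,0,0],[0,0,0,0],[0,0,0,0]],
], jaw=1)

```text
time_s: 10.75
eef_pos: [0.5148, 0.4361, 0.033]
eef_rot: [-0.0, 0.974, 0.225, 0.002]
wrist_force: [-1.5, -0.6, 7.0]
opening: 0.53
grasp_force: 61.5
```

```bash
python3 -c "
from h import *
go((.514,.434,.2),(.54,.1,.23),(.6122,-.2085,.2))
for n in('top','scene'):
    p,d=ctrl.camera(n);print(n,top_disc(n,d,(.514,.434),.07,.046,.004))"
```

```text
at [0.5148 0.4361 0.033 ] t 10.75 open 45.010309407893786 F [-1.5386 -0.61    7.0352] j [0.5275 1.6443] xaxis [0.8987 0.4386 0.0033]
(0.514, 0.434, 0.2) -> [-0.0027  0.0039 -0.4174]
(0.54, 0.1, 0.23) -> [-0.3103  0.7828 -0.4935]
(0.6122, -0.2085, 0.2) -> [-0.4866  1.5551 -0.4191]
top [ 0.5023  0.4254  0.0706  0.5083  0.4186  0.0458 63.    ]
scene [  0.5205   0.4438   0.0691   0.5233   0.4377   0.0671 475.    ]
```

drive_tool([
  [[0,0,-0.05,0],[0,0,-0.14,0],[0,0,-0.24,0],[0,0,-0.33,0],[0,0,-0.42,0],[-0.04,0.09,-0.42,0],[-0.08,0.18,-0.42,0],[-0.12,0.27,-0.42,0],[-0.16,0.36,-0.42,0],[-0.2,0.45,-0.42,0],[-0.24,0.54,-0.42,0],[-0.28,0.63,-0.42,0]],
])

```text
time_s: 11.85
eef_pos: [0.523, 0.1582, 0.1994]
eef_rot: [0.0, 0.974, 0.225, 0.001]
wrist_force: [0.1, -0.1, -0.4]
opening: 0.527
grasp_force: 61.3
```

drive_tool([
  [[-0.02,0.09,0,0],[-0.04,0.18,0,0],[-0.06,0.28,0,0],[-0.08,0.37,0,0],[-0.1,0.46,0,0],[-0.12,0.56,0,0],[-0.14,0.65,0,0],[-0.16,0.74,0,0],[-0.18,0.82,0,0],[-0.2,0.88,0,0],[-0.204,0.925,0,0],[-0.204,0.925,0,0]],
])

```text
time_s: 12.85
eef_pos: [0.6127, -0.2125, 0.1992]
eef_rot: [0.001, 0.975, 0.223, 0.0]
wrist_force: [0.1, -0.1, 0.3]
opening: 0.528
grasp_force: 61.4
```

```bash
python3 -c "
from h import *
go((.6137,-.2078,.11),(.6137,-.2078,.037))
p,d=ctrl.camera('top')
o=ctrl.get_obs()['eef_pos'];print(top_disc('top',d,o[:2],.07+o[2]-.033,.046,.01))
p,d=ctrl.camera('scene');W=cloud('scene',d);print(px('scene',(.6137,-.2078,.2)));cv2.imwrite('pics/s3.png',cv2.resize(p[100:300,100:340,::-1],None,fx=3,fy=3))"
```

```text
at [ 0.6127 -0.2125  0.1992] t 12.85 open 44.9079531956468 F [ 0.0734 -0.0522  0.3188] j [-0.5161  0.6046] xaxis [0.9003 0.4352 0.0003]
(0.6137, -0.2078, 0.11) -> [ 0.0074 -0.01    0.2229]
(0.6137, -0.2078, 0.037) -> [ 0.0074 -0.0103  0.4054]
[ 0.5911 -0.2094  0.2357  0.6008 -0.2003  0.0505 42.    ]
[190.2094 155.4468]
```

View pics/s3.png

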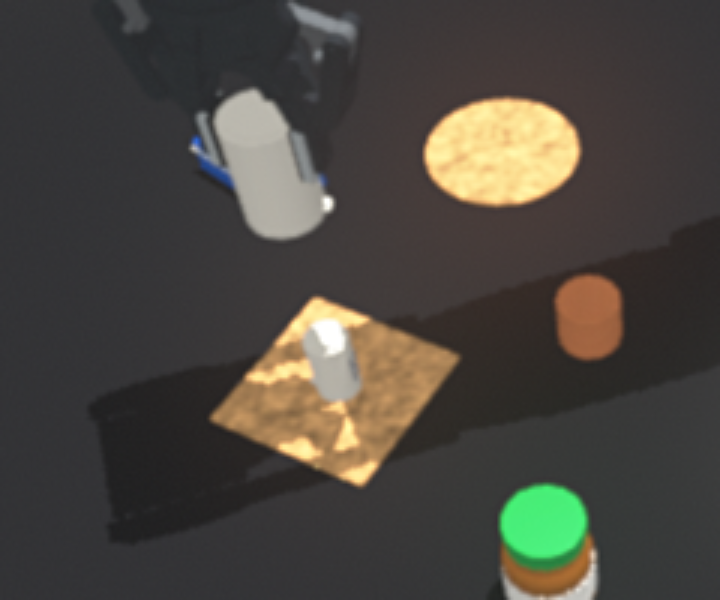

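The crop shows the small beaker standing in the middle of the mat (330,360) and the medium one held upright with its spout at the rim (325,203).

drive_tool([
  [[0.007,-0.01,0.07,0],[0.007,-0.01,0.14,0],[0.007,-0.01,0.2,0],[0.007,-0.01,0.225,0],[0.007,-0.01,0.225,0],[0.007,-0.01,0.225,0],[0.007,-0.01,0.225,0]],
])

```text
time_s: 13.53
eef_pos: [0.6142, -0.2039, 0.111]
eef_rot: [0.001, 0.974, 0.225, 0.001]
wrist_force: [0.1, -0.3, 0.2]
opening: 0.528
grasp_force: 61.3
```

```bash
python3 -c "
from h import *
go((.6137,-.2078,.037))"
```

```text
at [ 0.6142 -0.2039  0.111 ] t 13.5333 open 44.849057953026154 F [ 0.0993 -0.2618  0.1718] j [-0.5035  0.6128] xaxis [0.8985 0.439  0.0018]
(0.6137, -0.2078, 0.037) -> [-0.0058  0.0078  0.1851]
```

drive_tool([
  [[-0.006,0.008,0,0],[-0.006,0.008,0,0],[-0.006,0.008,0,0],[-0.006,0.008,0.03,0],[-0.006,0.008,0.06,0],[-0.006,0.008,0.09,0],[-0.006,0.008,0.12,0],[-0.006,0.008,0.15,0],[-0.006,0.008,0.17,0],[-0.006,0.008,0.178,0],[-0.006,0.008,0.178,0],[-0.006,0.008,0.178,0]],
])

```text
time_s: 14.53
eef_pos: [0.6122, -0.2076, 0.0372]
eef_rot: [-0.0, 0.974, 0.225, -0.0]
wrist_force: [-0.0, 1.1, 0.5]
opening: 0.526
grasp_force: 61.3
```

```bash
python3 -c "
from h import *
go((.6137,-.2078,.037))"
```

```text
at [ 0.6122 -0.2076  0.0372] t 14.5333 open 44.696693345629804 F [-0.0249  1.0932  0.5324] j [-0.5102  0.6067] xaxis [ 0.8988  0.4384 -0.0001]
(0.6137, -0.2078, 0.037) -> [0.0032 0.0022 0.0004]
```

drive_tool([
  [[0.001,0,0.002,0],[0.001,0,0.004,0],[0.001,0,0.004,0],[0.001,0,0.004,0]],
])

```text
time_s: 14.87
eef_pos: [0.6125, -0.2076, 0.037]
eef_rot: [0.0, 0.974, 0.225, -0.0]
wrist_force: [-4.8, 0.6, 8.5]
opening: 0.531
grasp_force: 62.3
```

Touched down. Release, rise and go to the large beaker.

drive_tool([
  [[0,0,0,0],[0,0,0,0],[0,0,0,0],[0,0,0,0],[0,0,0,0],[0,0,0,0],[0,0,-0.08,0],[0,0,-0.18,0],[0,0,-0.28,0],[0,0,-0.38,0],[0,0,-0.43,0],[0,0,-0.43,0]],
], jaw=0)

```text
time_s: 15.87
eef_pos: [0.6158, -0.2091, 0.2156]
eef_rot: [0.004, 0.974, 0.225, 0.004]
wrist_force: [0.2, -0.9, 0.5]
opening: 1.001
grasp_force: 0.0
```

```bash
python3 -c "
from h import *
go((.468,.1098,.2),(.468,.1098,.048))"
```

```text
at [ 0.6158 -0.2091  0.2156] t 15.8667 open 85.09950511089384 F [ 0.1747 -0.8505  0.5311] j [-0.5095  0.6072] xaxis [0.8987 0.4386 0.0067]
(0.468, 0.1098, 0.2) -> [ 0.0174 -0.8789  0.0307]
(0.468, 0.1098, 0.048) -> [ 0.0148 -0.8825  0.4106]
```

drive_tool([
  [[0.017,-0.879,0.01,0],[0.017,-0.879,0.02,0],[0.017,-0.879,0.02,0],[0.017,-0.879,0.02,0],[0.017,-0.879,0.02,0],[0.017,-0.879,0.02,0],[0.017,-0.879,0.02,0],[0.017,-0.879,0.02,0],[0.017,-0.879,0.02,0],[0.017,-0.879,0.02,0],[0.017,-0.879,0.02,0],[0.017,-0.879,0.02,0]],
])

```text
time_s: 16.87
eef_pos: [0.4648, 0.1111, 0.1998]
eef_rot: [0.0, 0.974, 0.225, -0.0]
wrist_force: [0.2, -0.2, 0.1]
opening: 0.998
grasp_force: 0.0
```

```bash
python3 -c "
from h import *
g=(.6125,-.21)
for n in('top','scene'):
    p,d=ctrl.camera(n);print(n,top_disc(n,d,g,.074,.046), top_disc(n,d,(.468,.11),.092,.064,.004))
go((.468,.1098,.048))"
```

```text
top [  0.6099  -0.206    0.075    0.6105  -0.2067   0.0469 295.    ] [ 0.441   0.1196  0.0926  0.4431  0.1203  0.0103 11.    ]
scene [  0.6137  -0.2052   0.0724   0.6118  -0.2066   0.0478 371.    ] [  0.4708   0.1102   0.0909   0.4694   0.1089   0.0653 844.    ]
at [0.4651 0.1105 0.1999] t 16.9667 open 85.3229316321278 F [ 0.3615 -0.5425  0.3835] j [-0.0156  1.103 ] xaxis [ 0.8994  0.4371 -0.0002]
(0.468, 0.1098, 0.048) -> [0.0058 0.0047 0.3799]
```

drive_tool([
  [[0.006,0.005,0,0],[0.006,0.005,0.08,0],[0.006,0.005,0.16,0],[0.006,0.005,0.24,0],[0.006,0.005,0.3,0],[0.006,0.005,0.35,0],[0.006,0.005,0.38,0],[0.006,0.005,0.38,0],[0.006,0.005,0.38,0]],
])

```text
time_s: 17.72
eef_pos: [0.4675, 0.1101, 0.0476]
eef_rot: [-0.0, 0.975, 0.224, -0.001]
wrist_force: [0.5, 0.4, -0.5]
opening: 1.001
grasp_force: 0.0
```

drive_tool([
  [[0,0,0,0],[0,0,0,0],[0,0,0,0],[0,0,0,0],[0,0,0,0],[0,0,0,0],[0,0,0,0],[0,0,0,0],[0,0,0,0],[0,0,0,0]],
], jaw=1)

```text
time_s: 18.55
eef_pos: [0.4692, 0.1106, 0.0499]
eef_rot: [0.001, 0.974, 0.225, 0.002]
wrist_force: [-0.7, -1.4, 6.3]
opening: 0.746
grasp_force: 65.7
```

```bash
python3 -c "
from h import *
go((.468,.1098,.22),(.612,-.208,.22))"
```

```text
at [0.4692 0.1106 0.0499] t 18.55 open 63.43947160474173 F [-0.6602 -1.4428  6.2984] j [-0.0152  1.1019] xaxis [0.8988 0.4384 0.003 ]
(0.468, 0.1098, 0.22) -> [-0.0023  0.0012 -0.4253]
(0.612, -0.208, 0.22) -> [-0.0271  0.8731 -0.4237]
```

drive_tool([
  [[0,0,-0.04,0],[0,0,-0.1,0],[0,0,-0.18,0],[0,0,-0.26,0],[0,0,-0.32,0],[-0.002,0.06,-0.37,0],[-0.004,0.15,-0.37,0],[-0.006,0.24,-0.37,0],[-0.008,0.33,-0.37,0],[-0.01,0.42,-0.37,0],[-0.012,0.51,-0.37,0],[-0.014,0.59,-0.37,0]],
])

```text
time_s: 19.55
eef_pos: [0.5669, -0.106, 0.197]
eef_rot: [0.001, 0.974, 0.225, 0.001]
wrist_force: [0.3, 0.5, -0.0]
opening: 0.746
grasp_force: 65.9
```

drive_tool([
  [[-0.004,0.08,0,0],[-0.006,0.16,0,0],[-0.008,0.22,0,0],[-0.01,0.26,0,0],[-0.01,0.283,0,0],[-0.01,0.283,0,0],[-0.01,0.283,0,0],[-0.01,0.283,0.05,0],[-0.01,0.283,0.1,0],[-0.01,0.283,0.1,0],[-0.01,0.283,0.1,0],[-0.01,0.283,0.1,0]],
])

```text
time_s: 20.55
eef_pos: [0.6124, -0.2066, 0.1573]
eef_rot: [0.0, 0.974, 0.225, 0.0]
wrist_force: [-0.1, 0.0, -0.3]
opening: 0.74
grasp_force: 66.0
```

```bash
python3 -c "
from h import *
go((.6133,-.2074,.055))"
```

```text
at [ 0.6124 -0.2066  0.1573] t 20.55 open 62.86174264743918 F [-0.134   0.0382 -0.2962] j [-0.5087  0.6073] xaxis [0.8983 0.4393 0.0006]
(0.6133, -0.2074, 0.055) -> [0.001  0.0027 0.2557]
```

drive_tool([
  [[0.001,0.003,0.03,0],[0.001,0.003,0.06,0],[0.001,0.003,0.09,0],[0.001,0.003,0.12,0],[0.001,0.003,0.15,0],[0.001,0.003,0.18,0],[0.001,0.003,0.21,0],[0.001,0.003,0.235,0],[0.001,0.003,0.25,0],[0.001,0.003,0.255,0],[0.001,0.003,0.258,0],[0.001,0.003,0.258,0]],
])

```text
time_s: 21.55
eef_pos: [0.6129, -0.2082, 0.0539]
eef_rot: [-0.0, 0.974, 0.225, -0.0]
wrist_force: [-3.5, 1.4, 6.2]
opening: 0.749
grasp_force: 66.5
```

```bash
python3 -c "
from h import *
go((.6133,-.2074,.054))"
```

```text
at [ 0.6129 -0.2082  0.0539] t 21.55 open 63.62458004661209 F [-3.5277  1.3935  6.2082] j [-0.5104  0.6064] xaxis [ 0.8987  0.4386 -0.0004]
(0.6133, -0.2074, 0.054) -> [ 0.0018 -0.0012 -0.0003]
```

drive_tool([
  [[0,0,0,0],[0,0,0,0],[0,0,0,0],[0,0,0,0],[0,0,0,0],[0,0,0,0],[0,0,-0.08,0],[0,0,-0.18,0],[0,0,-0.28,0],[0,0,-0.36,0],[0,0,-0.4,0],[0,0,-0.4,0]],
], jaw=0)

```text
time_s: 22.55
eef_pos: [0.6155, -0.2096, 0.2191]
eef_rot: [0.003, 0.974, 0.225, 0.004]
wrist_force: [0.7, 0.2, 0.4]
opening: 0.998
grasp_force: 0.0
```

```bash
python3 -c "
from h import *
go((.4675,-.109,.15))"
```

```text
at [ 0.6155 -0.2096  0.2191] t 22.55 open 84.84860114495883 F [0.6796 0.2325 0.4112] j [-0.5103  0.6066] xaxis [0.8987 0.4385 0.0056]
(0.4675, -0.109, 0.15) -> [-0.2233 -0.3896  0.1684]
```

drive_tool([
  [[-0.222,-0.389,0,0],[-0.222,-0.389,0,0],[-0.222,-0.389,0.0,0],[-0.222,-0.389,0.08,0],[-0.222,-0.389,0.168,0],[-0.222,-0.389,0.168,0],[-0.222,-0.389,0.168,0],[-0.222,-0.389,0.168,0],[-0.222,-0.389,0.168,0]],
])

```text
time_s: 23.3
eef_pos: [0.4671, -0.1088, 0.1474]
eef_rot: [0.001, 0.974, 0.225, 0.001]
wrist_force: [-0.3, -0.3, -0.1]
opening: 0.999
grasp_force: 0.0
```

```bash
python3 -c "
from h import *
go((.4675,-.109,.005))
for n in('top','scene'):
    p,d=ctrl.camera(n);print(n,top_disc(n,d,(.6125,-.21),.096,.064))
    i=ctrl.get_obs()
    cv2.imwrite(f'pics/{n}4.png',p[...,::-1])"
```

```text
at [ 0.4671 -0.1088  0.1474] t 23.3 open 84.92141533840888 F [-0.3441 -0.2559 -0.0604] j [-0.4769  0.6406] xaxis [0.899  0.4379 0.0018]
(0.4675, -0.109, 0.005) -> [-0.0001  0.0001  0.3559]
top [  0.6103  -0.2067   0.0971   0.6106  -0.2077   0.0651 582.    ]
scene [  0.6145  -0.2056   0.0944   0.613   -0.2079   0.0664 725.    ]
```

drive_tool([
  [[0,0,0.09,0],[0,0,0.18,0],[0,0,0.26,0],[0,0,0.32,0],[0,0,0.345,0],[0,0,0.354,0],[0,0,0.354,0],[0,0,0.354,0]],
])

```text
time_s: 24.07
eef_pos: [0.4664, -0.1081, 0.0055]
eef_rot: [0.001, 0.974, 0.225, 0.001]
wrist_force: [-0.6, -0.0, 1.4]
opening: 1.0
grasp_force: 0.0
```

drive_tool([
  [[0,0,0,0],[0,0,0,0],[0,0,0,0],[0,0,0,0],[0,0,0,0],[0,0,0,0],[0,0,0,0],[0,0,0,0],[0,0,0,0],[0,0,0,0],[0,0,0,0]],
], jaw=1)

```text
time_s: 24.98
eef_pos: [0.4658, -0.1077, 0.0054]
eef_rot: [0.001, 0.974, 0.225, 0.001]
wrist_force: [-1.4, 0.3, 9.3]
opening: 0.497
grasp_force: 60.0
```

```bash
python3 -c "
from h import *
go((.4675,-.109,.1),(.371,-.286,.1),(.371,-.286,.01))"
```

```text
at [ 0.4658 -0.1077  0.0054] t 24.9833 open 42.206568804790784 F [-1.3902  0.2947  9.2841] j [-0.4761  0.6408] xaxis [0.8988 0.4384 0.0011]
(0.4675, -0.109, 0.1) -> [ 0.0027  0.0053 -0.2366]
(0.371, -0.286, 0.1) -> [-0.4081  0.2972 -0.2366]
(0.371, -0.286, 0.01) -> [-0.4084  0.2969 -0.0116]
```

drive_tool([
  [[0,0,-0.05,0],[0,0,-0.13,0],[0,0,-0.21,0],[-0.08,0.06,-0.24,0],[-0.16,0.12,-0.24,0],[-0.24,0.18,-0.24,0],[-0.32,0.24,-0.24,0],[-0.38,0.28,-0.24,0],[-0.411,0.297,-0.22,0],[-0.411,0.297,-0.15,0],[-0.411,0.297,-0.1,0],[-0.411,0.297,-0.1,0]],
])

```text
time_s: 25.98
eef_pos: [0.3669, -0.284, 0.041]
eef_rot: [-0.003, 0.975, 0.224, -0.001]
wrist_force: [0.7, 0.5, -0.5]
opening: 0.494
grasp_force: 61.0
```

```bash
python3 -c "
from h import *
go((.370,-.2865,.010))"
```

```text
at [ 0.3669 -0.284   0.041 ] t 25.9833 open 42.019721492959015 F [ 0.6587  0.5243 -0.4608] j [-0.9155  0.2028] xaxis [ 0.8994  0.4372 -0.0013]
(0.37, -0.2865, 0.01) -> [0.0044 0.0095 0.0774]
```

drive_tool([
  [[0.004,0.009,0,0],[0.004,0.009,0.02,0],[0.004,0.009,0.045,0],[0.004,0.009,0.065,0],[0.004,0.009,0.075,0],[0.004,0.009,0.08,0],[0.004,0.009,0.08,0],[0.004,0.009,0.08,0]],
])

```text
time_s: 26.65
eef_pos: [0.3723, -0.2886, 0.0121]
eef_rot: [-0.0, 0.974, 0.225, -0.0]
wrist_force: [0.2, -0.0, -0.3]
opening: 0.494
grasp_force: 61.0
```

```bash
python3 -c "
from h import *
go((.370,-.2865,.0094))"
```

```text
at [ 0.3723 -0.2886  0.0121] t 26.65 open 42.027994692804455 F [ 0.1887 -0.0362 -0.3064] j [-0.9122  0.2046] xaxis [ 0.8987  0.4385 -0.    ]
(0.37, -0.2865, 0.0094) -> [-0.0028 -0.0073  0.0068]
```

drive_tool([
  [[-0.003,-0.006,0,0],[-0.003,-0.006,0.003,0],[-0.003,-0.006,0.006,0],[-0.003,-0.006,0.009,0],[-0.003,-0.006,0.009,0],[-0.003,-0.006,0.009,0]],
])

```text
time_s: 27.15
eef_pos: [0.3702, -0.2871, 0.0093]
eef_rot: [-0.0, 0.974, 0.225, -0.0]
wrist_force: [-3.1, 3.3, 11.7]
opening: 0.493
grasp_force: 62.2
```

drive_tool([
  [[0,0,0,0],[0,0,0,0],[0,0,0,0],[0,0,0,0],[0,0,0,0],[0,0,0,0],[0,0,-0.06,0],[0,0,-0.15,0],[0,0,-0.25,0],[0,0,-0.35,0],[0,0,-0.4,0],[0,0,-0.4,0]],
], jaw=0)

```text
time_s: 28.15
eef_pos: [0.3724, -0.2898, 0.1741]
eef_rot: [0.005, 0.974, 0.225, 0.002]
wrist_force: [0.5, -0.8, -0.3]
opening: 0.998
grasp_force: 0.0
```

```bash
python3 -c "
from h import *
go((.45,0,.2),(.3855,.301,.15))"
```

```text
at [ 0.3724 -0.2898  0.1741] t 28.15 open 84.83211830930976 F [ 0.5309 -0.7982 -0.2933] j [-0.9136  0.2031] xaxis [0.8987 0.4386 0.0021]
(0.45, 0, 0.2) -> [ 0.4922 -0.5654 -0.0694]
(0.3855, 0.301, 0.15) -> [ 0.6771 -1.3136  0.0485]
```

drive_tool([
  [[0.492,-0.565,-0.06,0],[0.492,-0.565,-0.06,0],[0.492,-0.565,-0.06,0],[0.492,-0.565,-0.06,0],[0.492,-0.565,-0.06,0],[0.492,-0.565,-0.06,0],[0.492,-0.565,-0.06,0],[0.492,-0.565,-0.06,0],[0.492,-0.565,-0.06,0]],
])

```text
time_s: 28.9
eef_pos: [0.4478, 0.005, 0.1918]
eef_rot: [-0.0, 0.974, 0.227, -0.0]
wrist_force: [-0.6, -0.2, 0.2]
opening: 0.999
grasp_force: 0.0
```

drive_tool([
  [[0.185,-0.748,0.1,0],[0.185,-0.748,0.1,0],[0.185,-0.748,0.1,0],[0.185,-0.748,0.1,0],[0.185,-0.748,0.1,0],[0.185,-0.748,0.1,0],[0.185,-0.748,0.1,0],[0.185,-0.748,0.1,0],[0.185,-0.748,0.1,0],[0.185,-0.748,0.1,0],[0.185,-0.748,0.1,0],[0.185,-0.748,0.1,0]],
])

```text
time_s: 29.9
eef_pos: [0.3839, 0.3021, 0.1523]
eef_rot: [0.0, 0.975, 0.224, -0.0]
wrist_force: [0.4, -0.7, 0.8]
opening: 1.004
grasp_force: 0.0
```

```bash
python3 -c "
from h import *
for n in('top','scene'):
    p,d=ctrl.camera(n);print(n,top_disc(n,d,(.371,-.286),.042,.044))
go((.3855,.301,.013))"
```

```text
top [  0.37    -0.2843   0.043    0.3698  -0.2846   0.0446 268.    ]
scene [  0.3738  -0.2837   0.0405   0.3719  -0.285    0.0472 212.    ]
at [0.384  0.3024 0.1526] t 30.0 open 84.8121589175456 F [0.1092 0.1019 0.1442] j [0.4239 1.5433] xaxis [0.8998 0.4364 0.0001]
(0.3855, 0.301, 0.013) -> [0.0018 0.0048 0.3489]
```

Small cup stands at about (0.371, −0.2845). Now the larger cup.

drive_tool([
  [[0.002,0.005,0.09,0],[0.002,0.005,0.18,0],[0.002,0.005,0.26,0],[0.002,0.005,0.32,0],[0.002,0.005,0.345,0],[0.002,0.005,0.349,0],[0.002,0.005,0.349,0],[0.002,0.005,0.349,0]],
])

```text
time_s: 30.67
eef_pos: [0.3863, 0.3027, 0.0144]
eef_rot: [-0.0, 0.974, 0.225, 0.001]
wrist_force: [-0.8, -0.1, 0.5]
opening: 1.003
grasp_force: 0.0
```

drive_tool([
  [[0,0,0,0],[0,0,0,0],[0,0,0,0],[0,0,0,0],[0,0,0,0],[0,0,0,0],[0,0,0,0],[0,0,0,0],[0,0,0,0],[0,0,0,0]],
], jaw=1)

```text
time_s: 31.5
eef_pos: [0.3862, 0.3028, 0.015]
eef_rot: [-0.0, 0.974, 0.225, 0.001]
wrist_force: [-2.6, -1.8, 11.1]
opening: 0.717
grasp_force: 63.0
```

```bash
python3 -c "
from h import *
go((.3855,.301,.15),(.45,0,.15),(.371,-.2845,.15))"
```

```text
at [0.3862 0.3028 0.015 ] t 31.5 open 60.971467525104394 F [-2.5937 -1.7844 11.0768] j [0.4229 1.5396] xaxis [0.8985 0.439  0.0029]
(0.3855, 0.301, 0.15) -> [-0.0026  0.0036 -0.3375]
(0.45, 0, 0.15) -> [-0.188   0.7505 -0.3377]
(0.371, -0.2845, 0.15) -> [-0.6777  1.3028 -0.3389]
```

drive_tool([
  [[0,0,-0.05,0],[0,0,-0.13,0],[0,0,-0.21,0],[0,0,-0.29,0],[-0.01,0.06,-0.33,0],[-0.03,0.15,-0.33,0],[-0.05,0.24,-0.33,0],[-0.07,0.33,-0.33,0],[-0.1,0.42,-0.33,0],[-0.12,0.51,-0.33,0],[-0.15,0.6,-0.33,0],[-0.17,0.68,-0.33,0]],
])

```text
time_s: 32.5
eef_pos: [0.443, 0.0259, 0.1458]
eef_rot: [0.0, 0.974, 0.225, 0.001]
wrist_force: [0.5, 0.0, -0.4]
opening: 0.715
grasp_force: 65.7
```

drive_tool([
  [[-0.05,0.08,0,0],[-0.1,0.15,0,0],[-0.15,0.22,0,0],[-0.2,0.29,0,0],[-0.25,0.36,0,0],[-0.3,0.42,0,0],[-0.36,0.48,0,0],[-0.42,0.54,0,0],[-0.47,0.59,0,0],[-0.504,0.62,0,0],[-0.504,0.622,0,0],[-0.504,0.622,0,0]],
])

```text
time_s: 33.5
eef_pos: [0.3706, -0.2847, 0.1454]
eef_rot: [0.0, 0.975, 0.224, 0.0]
wrist_force: [0.1, 0.1, -0.7]
opening: 0.719
grasp_force: 65.7
```

```bash
python3 -c "
from h import *
go((.3723,-.2839,.085),(.3723,-.2839,.019))"
```

```text
at [ 0.3706 -0.2847  0.1454] t 33.5 open 61.14653474092946 F [ 0.0897  0.1435 -0.7288] j [-0.9099  0.2092] xaxis [0.8998 0.4363 0.0004]
(0.3723, -0.2839, 0.085) -> [0.0045 0.     0.151 ]
(0.3723, -0.2839, 0.019) -> [ 0.0044 -0.0001  0.316 ]
```

drive_tool([
  [[0.003,0,0.05,0],[0.003,0,0.1,0],[0.003,0,0.14,0],[0.003,0,0.165,0],[0.003,0,0.175,0],[0.003,0,0.175,0],[0.003,0,0.175,0],[0.003,0,0.175,0]],
])

```text
time_s: 34.17
eef_pos: [0.3726, -0.2839, 0.0759]
eef_rot: [0.001, 0.974, 0.225, 0.0]
wrist_force: [0.9, -0.4, -0.5]
opening: 0.713
grasp_force: 65.7
```

```bash
python3 -c "
from h import *
go((.3723,-.2839,.019))"
```

```text
at [ 0.3726 -0.2839  0.0759] t 34.1667 open 60.60223815651943 F [ 0.8599 -0.4204 -0.517 ] j [-0.9053  0.2112] xaxis [0.8986 0.4388 0.0004]
(0.3723, -0.2839, 0.019) -> [-0.0007 -0.0006  0.1423]
```

drive_tool([
  [[0,0,0.025,0],[0,0,0.05,0],[0,0,0.075,0],[0,0,0.1,0],[0,0,0.12,0],[0,0,0.132,0],[0,0,0.139,0],[0,0,0.143,0],[0,0,0.145,0],[0,0,0.145,0]],
])

```text
time_s: 35.0
eef_pos: [0.3712, -0.2828, 0.0189]
eef_rot: [-0.001, 0.974, 0.225, -0.001]
wrist_force: [-12.6, 11.2, 34.2]
opening: 0.718
grasp_force: 69.1
```

drive_tool([
  [[0,0,-0.002,0],[0,0,-0.002,0]],
])

```text
time_s: 35.17
eef_pos: [0.3712, -0.2827, 0.019]
eef_rot: [-0.001, 0.974, 0.225, -0.001]
wrist_force: [-10.0, 7.9, 24.4]
opening: 0.72
grasp_force: 68.0
```

drive_tool([
  [[0,0,0,0],[0,0,0,0],[0,0,0,0],[0,0,0,0],[0,0,0,0],[0,0,0,0],[0,0,-0.06,0],[0,0,-0.15,0],[0,0,-0.25,0],[0.05,-0.1,-0.35,0],[0.1,-0.2,-0.4,0],[0.15,-0.3,-0.4,0]],
], jaw=0)

```text
time_s: 36.17
eef_pos: [0.3744, -0.1761, 0.1766]
eef_rot: [0.003, 0.975, 0.224, 0.002]
wrist_force: [1.1, 0.2, -0.0]
opening: 1.0
grasp_force: 0.0
```

drive_tool([
  [[0.1,-0.5,-0.1,0],[0.1,-0.5,-0.1,0],[0.1,-0.5,-0.1,0],[0.1,-0.5,-0.1,0],[0.1,-0.5,-0.1,0],[0.1,-0.5,-0.1,0],[0.1,-0.5,-0.1,0],[0.1,-0.5,-0.1,0],[0.1,-0.5,-0.1,0]],
])

```text
time_s: 36.92
eef_pos: [0.3215, 0.0214, 0.2128]
eef_rot: [0.0, 0.975, 0.224, -0.0]
wrist_force: [-0.3, -0.6, 1.1]
opening: 1.004
grasp_force: 0.0
```

```bash
python3 -c "
from h import *
for n in('top','scene'):
    p,d=ctrl.camera(n);print(n,top_disc(n,d,(.371,-.286),.054,.062),top_disc(n,d,(.6125,-.21),.096,.064),top_disc(n,d,(.635,.006),.08,.054))
    if n=='scene':cv2.imwrite('pics/s5.png',cv2.resize(p[100:340,130:400,::-1],None,fx=2.4,fy=2.4))"
```

```text
top [  0.369   -0.2813   0.055    0.3689  -0.2816   0.063  539.    ] [  0.6106  -0.2067   0.097    0.6107  -0.2071   0.0644 596.    ] [  0.635    0.0063   0.0807   0.6361   0.0059   0.049  322.    ]
scene [  0.3734  -0.2803   0.0525   0.3716  -0.2811   0.0644 417.    ] [  0.6145  -0.2054   0.0944   0.6131  -0.2071   0.0656 732.    ] [  0.6383   0.0069   0.078    0.6367   0.0063   0.0501 564.    ]
```

View pics/s5.png

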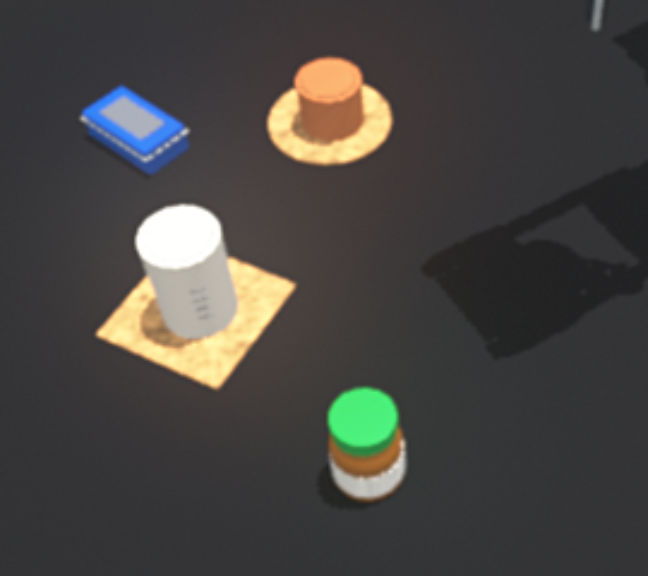

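The picture shows both nests upright on their mats: the large beaker at (185,270) and the large cup at (330,95). The jar and box have not moved. The measured top heights, 96 mm and 54 mm, match pieces standing flat.

```bash
python3 -c "
from bench import ctrl
print(ctrl.hand_in())"
```

```text
the job is handed in; nothing more can be done
None
```

I nested all five pieces mouth down on their mats and handed the job in at about 37 s; the tops measured at the right heights, the nests ended about 3 mm (beakers) and 5 mm (cups) off the mat centres, and the jar and box were left in place.

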